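# Refill the tilt-out walnut bin from the scoop

## Robot

A 6-joint arm with a two-finger parallel gripper is mounted at the origin on the work surface. World frame = base frame: x ahead of the robot, y to its left, z up, the work surface at z = 0. Lengths are in m, angles in rad, forces in N, time in s.
With the tool pointing down it reaches from about 0.375 to 0.925 m from the base axis. Payload 5.7 kg.
Tool frame: the origin (TCP) lies midway between the tips of the shut fingers; the grasp point (between the pads) lies 19 mm behind it; z points along the fingers, y is the line along which they close (so a half turn about z gives the same grasp; the last joint's range is limited). The gripper opens to 88 mm and grips with 3 to 60 N. Pads are 20 mm wide; open, the fingers measure 115 mm over their backs; the gripper's body (75 mm by 178 mm) begins 61 mm behind the grasp point.
Start: joints at [-1.382, 0.359, 1.51, -0, 1.272, -0.115], TCP at [0.179, -0.572, 0.223] pointing down, gripper open.
Joint ranges: [-2.97, 2.97], [-1.01, 2.36], [0.21, 2.38], [-0.96, 4.11], [0.2, 2.71], [-2.98, 2.98]. Speed limits (rad/s): [2.39, 2.39, 3.14, 3.14, 3.14, 3.14].

## Interface

Orientations are given as a unit quaternion [x, y, z, w].
In Python, from bench import move_ptp, servo_line, goto_joints, move_gripper, sleep, inverse_kinematics, capture, PlanningError, close_job, spot_in, silhouettes, current_clock, current_joint_pos, current_qvel, current_joint_torque, current_position, current_orientation, current_force, current_torque, current_finger_gap, current_grip_force gives the robot as it stands. Calls block until the motion is done:
- move_ptp(position, orientation): joint-space move of the TCP to a pose.
- servo_line(position, orientation=None, rate=0.15, contact_N=None): straight line of the TCP; orientation=None keeps the orientation; rate is the mean speed in m/s. With contact_N (N) it stops when the force on the tool has changed by that much, and returns True; else False.
- goto_joints(angles): joint-space move.
- move_gripper(opening): finger opening in m; the grip force is fixed at half the most; returns when the fingers have stopped.
- sleep(seconds).
- inverse_kinematics(position, orientation): joint angles nearest the present ones, or None.
- capture(name): name is "side" or "top" or "wrist"; returns a dict with "image" (384x512x3 uint8, blue, green, red), "range_z" (384x512 float32, m along the optical axis (not along the pixel's ray), 0 where there is no reading), "intrinsics" (3x3 intrinsics, pixels), "R" (3x3) and "t" (3): a world point X has camera coordinates R X + t. Camera axes: x right, y down, z forward; pixel columns grow to the right and rows downward; lengths in m; the calibration is good to about 2 mm. A picture is of the moment at which its call begins.
A pose or a line that the arm cannot do raises PlanningError and nothing moves.
- close_job(): hands the job in; it is judged then, once.
Trained networks look in the newest picture that a camera, given by its name, has taken for a name from the list of things; names that differ only in an ending like _2 or _b are one class to them, and where a whole thing is asked for, a point or a joint stands for the part that bears it (a point fixed in the world has none). Each returns a list of dicts, best first, with "conf" (0 to 1); they miss things now and then, are a little off and sometimes report something else, mostly with a low value. They report only what shows in the picture. A call takes as long as a camera call.
- spot_in(camera, query): "xy" ([column, row] in pixels, amid what is visible of it).
- silhouettes(camera, query): "region" (384x512 bool, what is visible of it) and "xy" ([column, row] in pixels, amid what is visible of it).
Readings, each from a call of its own:
- current_clock(): time.
- current_joint_pos(): joint angles.
- current_qvel(): joint speeds.
- current_joint_torque(): joint torques, N m.
- current_position(): TCP position.
- current_orientation(): TCP orientation.
- current_force(): force on the tool from outside, world axes, zero at the start.
- current_torque(): the same for the moment, N m.
- current_finger_gap(): finger opening in m.
- current_grip_force(): force on a finger pad.
Only numpy, scipy, OpenCV 4.12 (cv2) and the standard library are available. Lean on these libraries where they do the work, as an engineer would, in place of code of your own. Each camera call takes 0.05 s, during which the arm holds its last target. There are 200 camera calls.

## Task

Tilt the front of the wider of the two white counter bins open by its knob, right down to its stop, then take the scoop of walnuts by its handle and tip all six walnuts through the tilted mouth into that bin. Put the empty scoop back on the chopping board, standing flat on its bottom, then swing the bin fully shut with the walnuts inside. Leave the narrower bin shut and do not shift the other kitchen things on the counter.

Things in the scene. Friction and masses are not known exactly. Their poses are not given: they have to be found in the camera images.
- wide_knob (a point): centre of the dark ball knob (30 mm diameter) on the front of the wider of two white counter bins with oak tops. It stands 30 mm off the panel, 38 mm below the panel's top edge. The oak top overhangs the shut front by 20 mm, its underside 41 mm and upper side 59 mm above the shut knob, so come leaning, from the front and above. Axes turn with the front: at joint 0 x points into the bin, z up
- wide_front (a joint): tilt of the wide bin's front, which carries the tray behind it: 0 shut, 0.87 rad (50 degrees) open on its stop, the panel leaning out over the counter. The level hinge runs along the panel's lower edge. It weighs 0.45 kg; gravity holds it shut at first (about 2 N at the knob starts it) and past about half way holds it open on the stop
- wide_hinge (a point): fixed point in the middle of the wide bin's hinge line, 34 mm above the counter. x points level into the bin, z up, y along the hinge line, about which the front swings. The shut knob is at x = -40, z = +125 mm from here
- wide_mouth (a point): fixed point in the open mouth, 65 mm in front of the hinge and 165 mm above the counter, axes as wide_hinge. With the front on its stop the mouth lies between the panel's top edge (120 mm in front of the hinge, 144 mm above the counter) and the oak top's edge (30 mm in front of the hinge, underside 200 mm above the counter), 158 mm wide; pieces rolled in here slide down into the tray
- wide_tray (a point): middle of the tray floor inside the wide bin; tilts with the front. x away from the front panel, y across, z up from the floor when shut. The inside is 107 mm (x) by 158 mm (y); the back wall is 90 mm high
- wide_bin: the wide bin's fixed case: 200 mm wide (oak top 216 mm), 160 mm deep, 218 mm high, with two small jars on its top (to 307 mm high). Origin: centre of its underside; its -x side is the front, 80 mm from the origin; y across the front
- narrow_front (a joint): tilt of the other, narrower bin (130 mm wide, otherwise alike, small dishes on top): 0 shut. It must stay shut
- scoop: steel hand scoop on the board with six walnuts in it. Origin: centre of the underside of its flat bowl; x to its open front, -x to its handle, z up. Bowl 90 mm wide behind, 102 in front, from x = -63 (closed back, 60 mm high) to x = +82 mm (open front, floor turned up 15 degrees to a lip 10 mm high); sides fall from 60 to 24 mm. About 0.12 kg empty, 0.19 kg full
- scoop_grip (a point): middle of the scoop's black handle, 108 mm behind and 54 mm above the scoop's origin. The handle is 22 mm wide (y), 26 mm deep and 105 mm long, and rises 10 degrees towards its free end. Axes as the scoop
- scoop_lip (a point): middle of the scoop's front lip, 82 mm ahead of and 10 mm above the scoop's origin
- board: fixed wooden chopping board, 320 (x) x 220 (y) mm, 18 mm thick; origin: centre of its underside
- walnut1: a walnut in its shell, 35 mm long, 33 mm across, 12 g; origin at its centre
- walnut2: another, the same
- walnut3: another, the same
- walnut4: another, the same
- walnut5: another, the same
- walnut6: another, the same
- orange1: an orange, 76 mm across, 72 mm tall; bystander, origin: middle of its underside
- orange2: another orange of the same size; bystander, origin: middle of its underside
- peeler: a black-handled Y peeler lying flat, 150 mm long, 18 mm high; bystander, origin: middle of its underside
- rasp: a long steel rasp grater with black handle lying flat, 315 mm long, 30 mm high; bystander, origin: middle of its underside
- knife: a paring knife lying flat, 190 mm long, 14 mm high; bystander, origin: middle of its underside
- zester: a stubby channel zester with thick black handle lying flat, 160 mm long, 22 mm high; bystander, origin: middle of its underside

How it is judged:
By the outcome, as a careful person would: the job done as asked, in the order asked, and still so for the second after the job is handed in, with the robot touching nothing.
It also fails if it takes over 72 s, if anything falls off the work surface, if the arm or the gripper's body presses on something with over 40 N, if the wrist force passes 120 N, or if a joint passes its speed limit or range.

## Working session

There is one attempt and no reset: what is moved stays moved. The work goes in short steps, each a Python script; the robot and the scene stay as the last script left them, time stands still between calls to the robot, and variables do not carry over. Pictures are saved under pics/ and viewed, at most 10 in all, crops included, and the job is handed in when it is done.

```bash
ls; mkdir -p pics; cat > h.py <<'E'
import numpy as np, cv2
from scipy.spatial.transform import Rotation as Rn
from bench import *
def pts(c,mask):
    K=np.array(c["intrinsics"]);R=np.array(c["R"]);t=np.array(c["t"])
    v,u=np.nonzero(mask&(c["range_z"]>0)); z=c["range_z"][v,u]
    P=np.stack([(u-K[0,2])*z/K[0,0],(v-K[1,2])*z/K[1,1],z],1)
    return (P-t)@R
def near(c,xy,r=3):
    m=np.zeros((384,512),bool);x,y=int(round(xy[0])),int(round(xy[1]))
    m[max(0,y-r):y+r+1,max(0,x-r):x+r+1]=True
    p=pts(c,m); return np.median(p,0) if len(p) else None
E
python3 - <<'E'
from h import *
np.set_printoptions(precision=3,suppress=True)
ims=[]
for n in ["side","top"]:
    c=capture(n); cv2.imwrite(f"pics/{n}0.png",c["image"]); print(n,"cam at",-np.array(c["R"]).T@c["t"])
    for q in ["wide_knob","wide_bin","narrow_front","scoop","scoop_grip","scoop_lip","board","walnut1","orange1","peeler","rasp","knife","zester"]:
        for d in silhouettes(n,q)[:2 if q!="walnut1" else 6]:
            if d["conf"]<.3: continue
            p=pts(c,d["region"])
            if len(p): print(q,round(d["conf"],2),np.round(d["xy"]),near(c,d["xy"]),"lo",np.percentile(p,2,axis=0),"hi",np.percentile(p,98,axis=0))
        if q in("wide_knob","scoop_grip","scoop_lip"):
            for d in spot_in(n,q)[:2]: print(" spot",q,round(d["conf"],2),d["xy"],near(c,d["xy"],1))
E
```

```text
pics
side cam at [ 0.086 -1.152  0.784]
wide_knob 0.84 [185. 161.] [0.477 0.24  0.122] lo [0.407 0.195 0.041] hi [0.554 0.249 0.191]
 spot wide_knob 0.93 [186.8, 159.3] [0.488 0.242 0.129]
wide_bin 0.78 [185. 154.] [0.474 0.237 0.164] lo [0.404 0.195 0.005] hi [0.564 0.339 0.286]
wide_bin 0.7 [232. 248.] [ 0.447 -0.279  0.064] lo [ 0.415 -0.389  0.019] hi [ 0.519 -0.138  0.094]
narrow_front 0.64 [293. 204.] [ 0.785 -0.08   0.012] lo [ 0.778 -0.131  0.004] hi [0.806 0.013 0.018]
narrow_front 0.61 [224. 154.] [0.653 0.258 0.11 ] lo [0.586 0.212 0.04 ] hi [0.709 0.272 0.192]
scoop 0.59 [234. 246.] [ 0.449 -0.282  0.075] lo [ 0.415 -0.389  0.023] hi [ 0.517 -0.141  0.094]
scoop 0.33 [225. 266.] [ 0.415 -0.299  0.019] lo [ 0.334 -0.404  0.008] hi [ 0.557 -0.089  0.022]
scoop_grip 0.98 [234. 246.] [ 0.449 -0.282  0.075] lo [ 0.415 -0.389  0.019] hi [ 0.518 -0.138  0.094]
scoop_grip 0.51 [184. 160.] [0.467 0.239 0.128] lo [0.406 0.195 0.041] hi [0.557 0.249 0.192]
 spot scoop_grip 0.87 [233.2, 247.8] [ 0.448 -0.28   0.061]
 spot scoop_grip 0.5 [218.7, 205.7] [0.531 0.031 0.013]
scoop_lip 0.
[... 2967 characters left out ...]
 -0.557 -0.002] hi [ 0.678 -0.517  0.029]
orange1 0.82 [216. 256.] [0.381 0.016 0.071] lo [ 0.348 -0.017  0.003] hi [0.415 0.05  0.074]
orange1 0.62 [221. 149.] [0.696 0.004 0.071] lo [ 0.664 -0.034  0.039] hi [0.73  0.032 0.073]
peeler 0.91 [213. 206.] [0.53  0.032 0.016] lo [0.463 0.008 0.001] hi [0.605 0.056 0.021]
peeler 0.59 [304. 244.] [ 0.413 -0.244  0.019] lo [ 0.338 -0.395  0.013] hi [ 0.56  -0.084  0.023]
rasp 0.65 [396. 204.] [ 0.534 -0.531  0.015] lo [ 0.377 -0.55   0.005] hi [ 0.678 -0.517  0.029]
knife 0.67 [240. 122.] [ 0.794 -0.05   0.012] lo [ 0.777 -0.129  0.001] hi [0.81  0.035 0.018]
zester 0.55 [177. 127.] [0.776 0.145 0.022] lo [0.697 0.133 0.001] hi [0.851 0.162 0.026]
```

```bash
python3 -c "
import cv2
a=cv2.imread('pics/top0.png');cv2.imwrite('pics/top0b.png',cv2.resize(a,(800,600),interpolation=3))
b=cv2.imread('pics/side0.png')[90:300,120:330];cv2.imwrite('pics/side0b.png',cv2.resize(b,(600,600),interpolation=3))"
```

```text
(no output)
```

View pics/top0b.png

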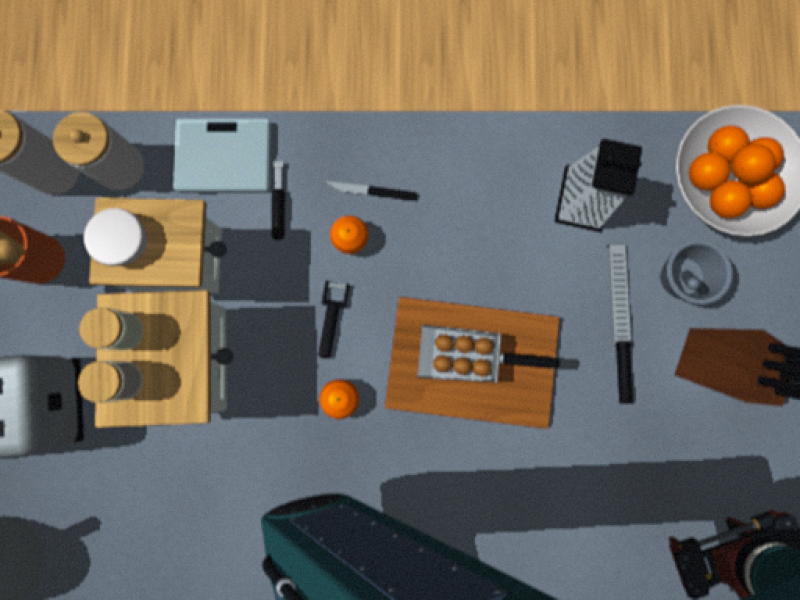

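View pics/side0b.png

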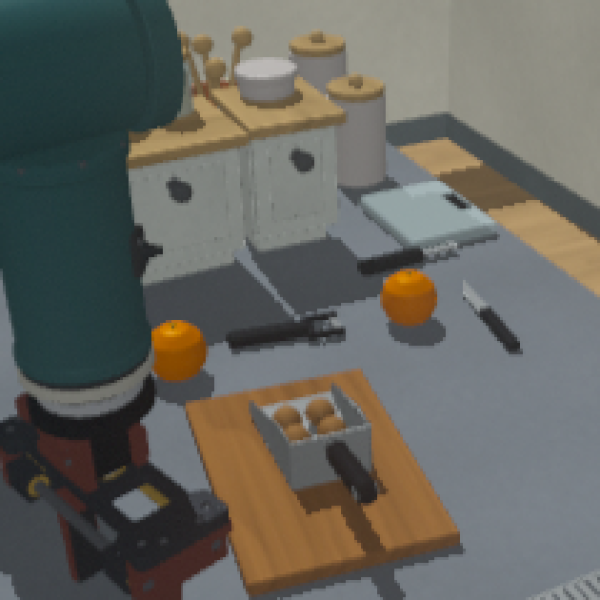

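The top view shows the wide bin at left with its front facing −y (right in the image) and its knob at about (223,355) in the 800-wide picture. The scoop is on the board at (460,355): its mouth faces the bin (+y), its handle runs to (560,362), and all six walnuts are in the bowl. The oranges at (338,398) and (348,233) and the peeler at (335,320) lie in between. The side view agrees. Next I fit the poses and check reach.

```bash
cat > fit.py <<'E'
from h import *
np.set_printoptions(precision=3,suppress=True)
c=capture("top"); allm=np.ones((384,512),bool)
g=c["image"].astype(int); P=np.full((384,512,3),9.); P[c["range_z"]>0]=pts(c,allm); 
x,y,z=P[...,0],P[...,1],P[...,2]
top=(abs(z-.218)<.006)&(x>.33)&(x<.58)&(y>.2)&(y<.42)
r=cv2.minAreaRect((P[top][:,:2]*1000).astype(np.float32)); print("oak",r,cv2.boxPoints(r))
# front edge: lowest y per x bin
E=np.array([[a+.005,np.percentile(y[top&(x>a)&(x<a+.01)],2)] for a in np.arange(.37,.54,.01)]); print("edge fit",np.polyfit(E[:,0],E[:,1],1),np.polyval(np.polyfit(E[:,0],E[:,1],1),.46))
for lo,hi in [(.35,.58)]:
    k=(g.max(2)<75)&(x>lo)&(x<hi)&(y>.17)&(y<.25)&(z>.14)&(z<.19); print("knob",k.sum(),np.median(P[k],0),P[k].min(0),P[k].max(0))
h=(g.max(2)<75)&(x>.40)&(x<.50)&(y>-.42)&(y<-.27)&(z>.06)&(z<.11)
H=P[h];pf=np.polyfit(H[:,1],H[:,0],1);print("handle",h.sum(),H.min(0),H.max(0),"x=a*y+b",pf,"rise",np.polyfit(H[:,1],H[:,2],1))
for yy in (-.38,-.36,-.34,-.32,-.30): 
    s=H[abs(H[:,1]-yy)<.006]; print(yy,s[:,0].min(),s[:,0].max(),np.median(s[:,2])) if len(s) else 0
b=(z>.030)&(z<.09)&(x>.39)&(x<.53)&(y>-.30)&(y<-.12)
r=cv2.minAreaRect((P[b][:,:2]*1000).astype(np.float32)); print("bowl",r)
bk=b&(z>.068)&(z<.085); print("back wall",np.median(P[bk],0),P[bk].min(0),P[bk].max(0))
print("clock",current_clock())
E
python3 fit.py
```

```text
oak ((465.9515686035156, 307.6763916015625), (232.47561645507812, 190.11582946777344), 1.9401140213012695) [[346.562 398.745]
 [352.999 208.738]
 [585.341 216.608]
 [578.905 406.615]]
edge fit [0.03  0.202] 0.21552945323068526
knob 109 [0.461 0.202 0.169] [0.447 0.19  0.156] [0.474 0.225 0.176]
handle 251 [ 0.437 -0.388  0.07 ] [ 0.466 -0.289  0.102] x=a*y+b [0.082 0.481] rise [-0.17   0.029]
-0.38 0.43719325455198776 0.4571479417274045 0.09344513474294222
-0.36 0.44295025512825625 0.46019084835014845 0.09026215030399905
-0.34 0.44304575922436396 0.46325210417603996 0.08713898184307925
-0.32 0.44594974961666256 0.4632895983218426 0.08352939779433699
-0.3 0.44606499201026356 0.4663824062825032 0.07924356023022408
bowl ((463.8350830078125, -218.8739013671875), (163.8192138671875, 100.69234466552734), 84.20169067382812)
back wall [ 0.458 -0.279  0.075] [ 0.415 -0.3    0.069] [ 0.51  -0.212  0.085]
clock 1.75
```

```bash
cat >> h.py <<'E'
np.set_printoptions(precision=3,suppress=True)
Z=np.array([0,0,1.])
unit=lambda v:np.array(v)/np.linalg.norm(v)
E3=unit([-.032,1,0]); KNOB=np.array([.461,.205,.159]); HINGE=KNOB+.04*E3-.125*Z
MOUTH=HINGE-.065*E3+(.165-.034)*Z
D3=unit([.088,.996,0]); SC=np.array([.462,-.229,.018])
KF=1; SF=1            # sign of tool y (half turn choice)
def knob_at(q): # knob centre at joint q
    a=np.arctan2(.125,-.04)+q; r=np.hypot(.125,.04); return HINGE+r*np.cos(a)*E3+r*np.sin(a)*Z
def tool(g,fwd,ang,s,back=0): # grasp point g, tool z = cos(ang) fwd - sin(ang) up, closing line level
    z=np.cos(ang)*fwd-np.sin(ang)*Z; y=s*np.cross(Z,fwd); x=np.cross(y,z)
    return g+(.019-back)*z, Rn.from_matrix(np.stack([x,y,z],1)).as_quat()
def knob_pose(q,phi,back=0,s=None): return tool(knob_at(q),E3,np.radians(phi),s or KF,back)
AL=38 # lean of the tool from scoop vertical, towards the handle end
GRIP=np.array([-.108,0,.054]); LIP=np.array([.082,0,.010])
def scoop_pose(p,d,pitch=0,ref=(0,0,0),s=None,back=0): # scoop point ref at p, heading d, nose down pitch deg
    y=np.cross(Z,d); R=Rn.from_rotvec(y*np.radians(pitch))*Rn.from_matrix(np.stack([d,y,Z],1))
    g=p+R.apply(GRIP-np.array(ref)); a=np.radians(AL)
    z=R.apply([np.sin(a),0,-np.cos(a)]); ty=(s or SF)*y
    return g+(.019-back)*z, Rn.from_matrix(np.stack([np.cross(ty,z),ty,z],1)).as_quat()
E
python3 - <<'E'
from h import *
print(knob_at(0),knob_at(.87),HINGE,MOUTH)
for s in(1,-1):
    print("KNOB",s)
    for q,phi,b in [(0,45,.12),(0,45,0),(.45,40,0),(.87,35,0),(.87,35,.1),(.87,30,0)]: print(q,phi,b,inverse_kinematics(*knob_pose(q,phi,b,s)))
    print("SCOOP",s)
    print(inverse_kinematics(*scoop_pose(SC,D3,0,s=s,back=.1)),inverse_kinematics(*scoop_pose(SC,D3,0,s=s)))
    print(inverse_kinematics(*scoop_pose(SC+.2*Z,D3,-8,s=s)))
    for d in(E3,unit([.15,1,0]),unit([-.15,1,0])):
        for p in (0,20,40,55,65): print(d,p,inverse_kinematics(*scoop_pose(MOUTH,d,p,LIP,s=s)))
E
```

```text
[0.461 0.205 0.159] [0.464 0.124 0.084] [0.46  0.245 0.034] [0.462 0.18  0.165]
KNOB 1
0 45 0.12 [-0.421  0.333  1.861  0.7    1.409  2.404]
0 45 0 [-0.255  0.452  1.974  0.834  1.157  2.328]
0.45 40 0 [-0.397  0.566  1.97   0.837  1.216  2.156]
0.87 35 0 [-0.488  0.713  1.952  0.85   1.242  2.005]
0.87 35 0.1 [-0.62   0.628  1.856  0.719  1.42   2.085]
0.87 30 0 [-0.517  0.769  1.938  0.872  1.304  1.952]
SCOOP 1
[-1.059  0.727  1.286  0.358  1.693  2.111] [-1.009  0.766  1.447  0.383  1.491  2.078]
[-1.045  0.639  1.269  0.453  1.903  2.183]
[-0.032  0.999  0.   ] 0 [-0.586  0.387  1.786  0.532  1.418  2.318]
[-0.032  0.999  0.   ] 20 [-0.344  0.173  1.743  0.299  1.353  2.682]
[-0.032  0.999  0.   ] 40 None
[-0.032  0.999  0.   ] 55 [ 0.297  0.151  1.576 -0.287  1.498 -2.844]
[-0.032  0.999  0.   ] 65 [ 0.461  0.226  1.514 -0.426  1.607 -2.684]
[0.148 0.989 0.   ] 0 [-0.668  0.304  1.929  0.584  1.325  2.354]
[0.148 0.989 0.   ] 20 [-0.377  0.098  1.835  0.318  1.295  2.813]
[0.148 0.989 0.   ] 40 [ 0.017  0.071  1.692 -0.035  1.384 -2.969]
[0.148 0.989 0.   ] 55 [ 0.293  0.159  1
[... 1207 characters left out ...]
26  1.607  0.457]
[0.148 0.989 0.   ] 0 [-0.668  0.304  1.929  0.584  1.325 -0.787]
[0.148 0.989 0.   ] 20 [-0.377  0.098  1.835  0.318  1.295 -0.328]
[0.148 0.989 0.   ] 40 [ 0.017  0.071  1.692 -0.035  1.384  0.173]
[0.148 0.989 0.   ] 55 [ 0.293  0.159  1.566 -0.268  1.547  0.466]
[0.148 0.989 0.   ] 65 [ 0.441  0.253  1.477 -0.389  1.679  0.6  ]
[-0.148  0.989  0.   ] 0 [-0.533  0.438  1.694  0.501  1.481 -0.849]
[-0.148  0.989  0.   ] 20 [-0.317  0.219  1.683  0.284  1.392 -0.538]
[-0.148  0.989  0.   ] 40 [ 0.016  0.12   1.637 -0.035  1.381 -0.126]
[-0.148  0.989  0.   ] 55 [ 0.298  0.145  1.583 -0.295  1.464  0.189]
[-0.148  0.989  0.   ] 65 [ 0.47   0.206  1.54  -0.445  1.557  0.364]
```

```bash
sed -i 's/^KF=1; SF=1/KF=-1; SF=-1/' h.py; python3 - <<'E'
from h import *
move_ptp(*knob_pose(0,45,.12)); move_gripper(.06)
print(servo_line(*knob_pose(0,45,0),rate=.12,contact_N=8),current_position(),knob_pose(0,45)[0],current_clock())
c=capture("wrist");cv2.imwrite("pics/w1.png",c["image"])
move_gripper(0.0); print(current_finger_gap(),current_grip_force(),current_force(),current_clock())
c=capture("side");cv2.imwrite("pics/s1.png",np.hstack([c["image"][60:300,100:340],cv2.imread("pics/w1.png")[72:312,136:376]]))
E
```

```text
False [0.461 0.218 0.146] [0.461 0.218 0.146] 6.175
0.028422534815413607 29.999488592147827 [ 4.538  1.248 -1.745] 6.8333
```

View pics/s1.png

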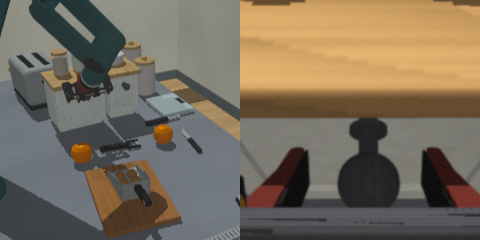

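The knob is gripped: the finger gap is 28 mm, and the wrist view shows the ball centred between the fingers at (370,185). Next I pull it along its arc.

```bash
python3 - <<'E'
from h import *
for q in np.linspace(0,.87,9)[1:]:
    servo_line(*knob_pose(q,45-10*q/.87),rate=.08)
    print(round(q,2),current_force(),current_finger_gap())
print(servo_line(*knob_pose(.91,35),rate=.03,contact_N=6),current_force())
move_gripper(.06); sleep(.2)
servo_line(*knob_pose(.87,33,.10),rate=.2)
print(current_clock())
c=capture("side");cv2.imwrite("pics/s2.png",c["image"])
p=pts(c,np.ones((384,512),bool)); 
c=capture("wrist");cv2.imwrite("pics/w2.png",np.hstack([c["image"][::2,::2],cv2.imread("pics/s2.png")[60:252,100:356]]))
E
```

```text
0.11 [ 6.171  2.636 -3.058] 0.02844758706477676
0.22 [ 5.609  2.587 -1.257] 0.02865566676476514
0.33 [ 5.468  1.598 -0.884] 0.028820458738864237
0.44 [ 5.023  0.44  -0.694] 0.028564031302912726
0.54 [ 4.767 -0.723  0.019] 0.028947358441876646
0.65 [ 5.278 -1.396  1.395] 0.02891550491331191
0.76 [ 4.77  -2.398  0.258] 0.028803305322354172
0.87 [ 4.991 -1.781  0.462] 0.028656141478802775
True [-0.276 -1.068  2.998]
11.2167
```

View pics/w2.png

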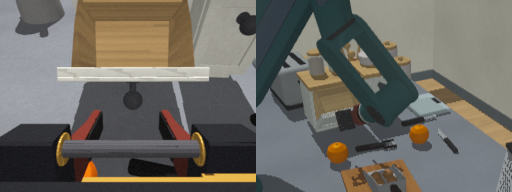

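The front is open on its stop, and the wrist view shows the tray behind the panel at (130,75). Next is the scoop.

```bash
python3 - <<'E'
from h import *
servo_line(np.array(current_position())+[0,-.06,.12],rate=.3)
move_ptp(*scoop_pose(SC,D3,back=.11))
c=capture("wrist");im=c["image"]
r=silhouettes("wrist","scoop_grip")
for d in r[:1]:
    p=pts(c,d["region"]); print(d["conf"],d["xy"]); 
    g=im.max(2)<75; m=d["region"]&g; p=pts(c,m); p=p[(p[:,2]>.06)&(p[:,2]<.11)]
    print(len(p),p.min(0),p.max(0),np.polyfit(p[:,1],p[:,0],1),"grip x",np.polyval(np.polyfit(p[:,1],p[:,0],1),-.3366))
cv2.imwrite("pics/w3.png",im); print(current_clock())
E
```

```text
0.55 [263.0, 140.8]
3291 [ 0.418 -0.392  0.06 ] [ 0.508 -0.236  0.097] [0.072 0.479] grip x 0.4547406066402427
13.4833
```

View pics/w3.png

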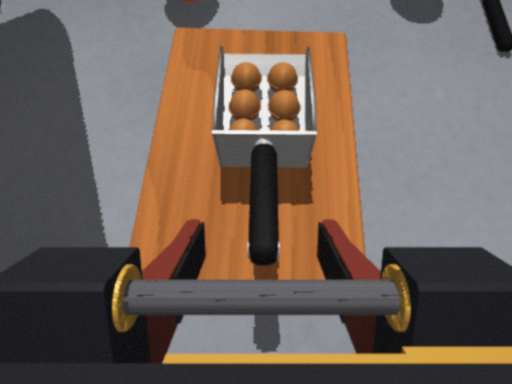

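The handle is centred between the fingers at (263,200) and aligned with the tool, and all six walnuts are in the bowl. Next I grasp it and test-lift.

```bash
python3 - <<'E'
from h import *
print(servo_line(*scoop_pose(SC,D3),rate=.15,contact_N=8),current_force())
c=capture("wrist"); a=c["image"]
move_gripper(0); print(current_finger_gap(),current_grip_force(),current_force())
c=capture("wrist"); b=c["image"]
servo_line(*scoop_pose(SC+.04*Z,D3),rate=.1); sleep(.3); print(current_force(),current_torque(),current_finger_gap(),current_clock())
c=capture("wrist"); cv2.imwrite("pics/w4.png",np.hstack([i[:240,130:390] for i in(a,b,c["image"])]))
E
```

```text
False [-0.019  0.093  0.559]
0.022255242123671158 29.99916046857834 [-0.163 -0.534  0.561]
[ 0.209 -0.394 -1.605] [-0.687  0.03   0.036] 0.021529775656209935 15.9917
```

View pics/w4.png

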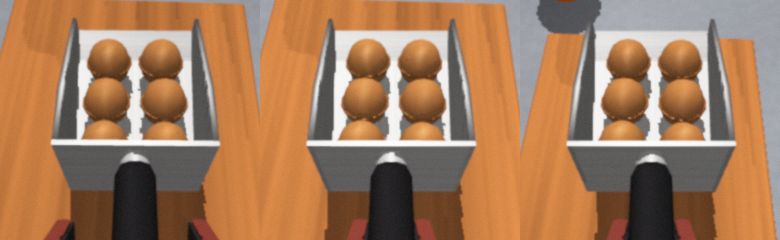

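The scoop is held firmly and did not sag. The walnuts are unchanged across the three frames. Next I carry it over and pour.

```bash
python3 - <<'E'
from h import *
servo_line(*scoop_pose(SC+.19*Z,D3,-6),rate=.15)
servo_line(*scoop_pose(MOUTH-.09*E3+.09*Z,E3,-3,LIP),rate=.22)
servo_line(*scoop_pose(MOUTH+.01*Z,E3,8,LIP),rate=.12)
f=capture("side")["image"]
for p in (16,24,30,36,42,48,54,60): servo_line(*scoop_pose(MOUTH+.004*Z,E3,p,LIP),rate=.1)
sleep(.5); print(current_force(),current_finger_gap(),current_clock())
s=capture("side"); t=capture("top"); w=capture("wrist")
for n,c in(("side",s),("top",t),("wrist",w)): print(n,[(round(d["conf"],2),np.round(d["xy"]),near(c,d["xy"])) for d in spot_in(n,"walnut1") if d["conf"]>.3])
cv2.imwrite("pics/p5.png",np.vstack([np.hstack([f[60:260,100:360],s["image"][60:260,100:360]]),np.hstack([t["image"][130:330,40:300],w["image"][::2,::2][:,:260][:200] if 0 else cv2.resize(w["image"],(260,200))])]))
E
```

```text
[ 0.147  0.393 -0.964] 0.022000001663408972 22.7667
side []
top [(0.46, array([138., 246.]), array([0.414, 0.232, 0.083]))]
wrist []
```

View pics/p5.png

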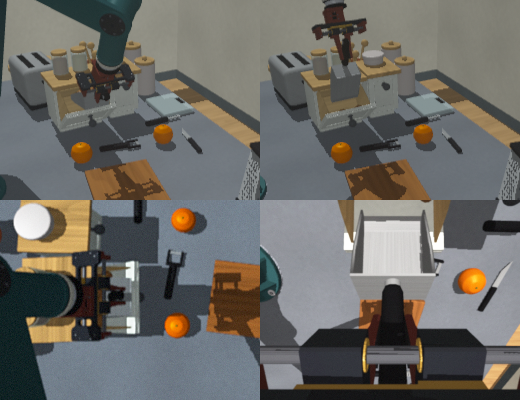

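The wrist view shows the scoop empty at (395,245), and no walnuts are on the counter. Next I put it back.

```bash
python3 - <<'E'
from h import *
servo_line(*scoop_pose(MOUTH-.03*E3+.06*Z,E3,30,LIP),rate=.15)
servo_line(*scoop_pose(MOUTH-.12*E3+.08*Z,E3,0,LIP),rate=.2)
t=capture("top"); print([(round(d["conf"],2),np.round(d["xy"]),near(t,d["xy"])) for d in spot_in("top","walnut1") if d["conf"]>.3])
servo_line(*scoop_pose(SC+.10*Z,D3,0),rate=.25)
servo_line(*scoop_pose(SC+.02*Z,D3,0),rate=.12)
s=capture("side")
print(servo_line(*scoop_pose(SC-.003*Z,D3,0),rate=.04,contact_N=3),current_force(),current_position(),scoop_pose(SC,D3)[0],current_clock())
s2=capture("side");w=capture("wrist")
cv2.imwrite("pics/p6.png",np.hstack([cv2.resize(s2["image"][180:300,160:300],(350,300),interpolation=3),cv2.resize(t["image"][130:290,40:220],(338,300),interpolation=3)]))
E
```

```text
[(0.7, array([145., 229.]), array([0.459, 0.217, 0.093])), (0.6, array([140., 246.]), array([0.411, 0.233, 0.078])), (0.51, array([140., 211.]), array([0.511, 0.237, 0.082])), (0.47, array([139., 240.]), array([0.428, 0.236, 0.083]))]
True [ 0.649 -0.567  1.312] [ 0.453 -0.325  0.056] [ 0.454 -0.325  0.057] 27.3667
```

View pics/p6.png

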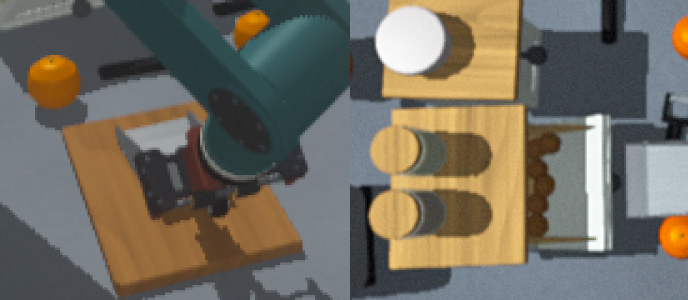

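The walnuts are in the tray, at (540,185) in the right half, and the scoop is resting on the board. Next I release it, check it, and shut the bin.

```bash
python3 - <<'E'
from h import *
move_gripper(.06); sleep(.2)
servo_line(*scoop_pose(SC,D3,back=.12),rate=.15)
p,o=knob_pose(.87,33,.10)
servo_line(np.array(current_position())+[0,0,.1],rate=.3)
move_ptp(p+[0,-.06,.12],o)
c=capture("top"); allm=c["range_z"]>0; P=pts(c,allm); x,y,z=P.T
m=(x>.40)&(x<.53)&(y>-.31)&(y<-.12)
H=P[(abs(x-.453)<.02)&(y>-.40)&(y<-.31)&(z>.06)&(z<.11)]; print("handle rise",np.polyfit(H[:,1],H[:,2],1),H.min(0),H.max(0))
F=P[m&(z>.014)&(z<.03)&(abs(x-.463)<.03)&(abs(y+.225)<.04)]; print("floor z",np.median(F,0),np.polyfit(F[:,1],F[:,2],1))
servo_line(p,o,rate=.25)
servo_line(*knob_pose(.87,35,0),rate=.1,contact_N=8)
w=capture("wrist")
move_gripper(0); print(current_finger_gap(),current_force(),current_clock())
cv2.imwrite("pics/p7.png",np.hstack([cv2.resize(c["image"][130:300,70:370],(450,255),interpolation=3),cv2.resize(w["image"],(340,255))]))
E
```

```text
Traceback (most recent call last):
TypeError: expected non-empty vector for x
```

```bash
python3 - <<'E'
from h import *
c=capture("top"); s=capture("side")
cv2.imwrite("pics/p7.png",np.hstack([cv2.resize(c["image"][100:300,70:370],(450,300),interpolation=3),cv2.resize(s["image"][150:310,140:300],(300,300))])); print(current_clock(),current_position())
E
```

```text
31.4583 [ 0.466 -0.005  0.248]
```

View pics/p7.png

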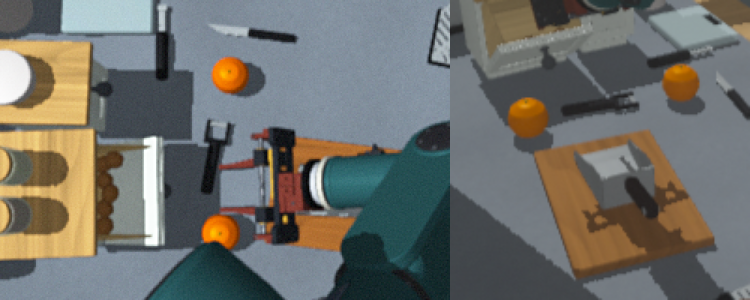

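The arm blocks the top view, but the side view shows the scoop standing flat on the board at (615,175). Next I shut the bin.

```bash
python3 - <<'E'
from h import *
p,o=knob_pose(.87,33,.10)
servo_line(p,o,rate=.25)
print(servo_line(*knob_pose(.87,35,0),rate=.1,contact_N=8))
move_gripper(0); print(current_finger_gap(),current_force())
for q in np.linspace(.87,0,9)[1:]:
    servo_line(*knob_pose(q,45-10*q/.87),rate=.08); print(round(q,2),current_force(),current_finger_gap())
print(servo_line(*knob_pose(-.05,45),rate=.03,contact_N=5),current_force(),current_position(),knob_pose(0,45)[0])
move_gripper(.06); sleep(.3)
servo_line(*knob_pose(0,45,.12),rate=.2)
servo_line(np.array(current_position())+[0,-.15,.1],rate=.3); 
move_ptp([.30,-.42,.40],Rn.from_euler('x',180,degrees=True).as_quat()) if inverse_kinematics([.30,-.42,.40],Rn.from_euler('x',180,degrees=True).as_quat()) is not None else print("no ik")
print(current_clock())
c=capture("top"); s=capture("side")
g=c["image"].astype(int); P=np.full((384,512,3),9.); P[c["range_z"]>0]=pts(c,c["range_z"]>0); x,y,z=P[...,0],P[...,1],P[...,2]
k=(g.max(2)<75)&(x>.4)&(x<.52)&(y>.1)&(y<.25)&(z>.06)&(z<.19); print("knob",k.sum(),np.median(P[k],0),P[k].min(0),P[k].max(0))
cv2.imwrite("pics/p8.png",np.hstack([cv2.resize(c["image"][80:300,70:370],(450,330),interpolation=3),cv2.resize(s["image"][90:310,120:340],(330,330),interpolation=3)]))
E
```

```text
False
0.028958682781251962 [ 6.833  3.924 -1.968]
0.76 [ 4.827  2.618 -2.884] 0.028491683624588968
0.65 [ 5.692  2.598 -2.457] 0.02856603438462208
0.54 [ 5.344  1.153 -0.736] 0.028301682928619544
0.44 [ 5.848  0.136 -0.872] 0.0290097931183917
0.33 [ 5.812 -0.797 -0.479] 0.028133595685189437
0.22 [ 6.352 -0.489  0.773] 0.028605096633798868
0.11 [6.7   0.428 0.796] 0.028625711028974394
0.0 [ 6.42   1.527 -0.157] 0.028396131181782934
True [-0.342 -2.164  3.115] [0.463 0.221 0.147] [0.461 0.218 0.146]
40.7667
knob 114 [0.461 0.202 0.168] [0.447 0.189 0.073] [0.474 0.241 0.177]
```

View pics/p8.png

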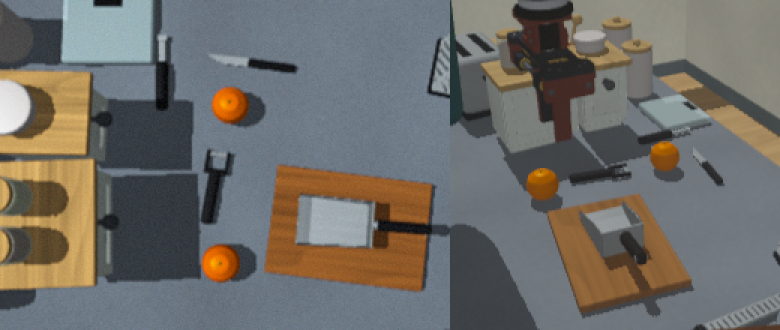

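The knob is back at its shut position, matching the first measurement within about 1 mm. The scoop stands empty and flat on the board at (335,222), and the other things are undisturbed. The robot is clear, so I hand in.

```bash
python3 -c "
from bench import *
print(close_job())"
```

```text
the job is handed in; nothing more can be done
None
```

The job is handed in at about 41 s on the robot's clock: the walnuts are in the wide bin with its front swung shut, the empty scoop is flat on the board, and the last pictures show the narrow bin still shut and nothing else moved.

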